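# Serve an oat bun with tongs at the snack corner by the studio door

### The job

Lift the steel dome cover off the bun and set it down gently, rim down, in the well of the empty wooden dish. Then take up the tongs, close their jaws on the bun and lift it at least 12 cm above the table, and finish while still holding it up in the tongs, steady and clear of everything, so that I can take it. Don't touch the bun with the robot's own fingers, and leave everything else where it is.

Things in the scene. Friction and masses are not known exactly. Their poses are not given: they have to be found in the camera images.
- cover: round stainless dome cover, 80 mm across, 3 mm wall, 50 mm high to its flat top (60 mm across); on it a black mushroom knob: 16 mm neck, then a round head 24 mm across and 18 mm high whose top is 76 mm above the rim; 0.1 to 0.2 kg. At the start it stands rim down over the bun in the well of the bun's dish. Origin: centre of the rim circle; z up to the knob
- cover_knob (a point): centre of the head of the cover's knob, on the axis 67 mm above the rim; grip it here from above
- bun: small round baked bun, rigid, 45 mm across at its widest (12 to 19 mm above its underside), 33 mm high, about 30 g; at the start it lies under the cover on the floor of its dish, up to 4 mm off the dish's centre. Origin: centre of its underside, z up
- bun_center (a point): inside the bun on its axis, 15 mm above its underside, at the height where it is widest
- dish_bun: dark wooden dish on which the covered bun lies, fixed to the table: 124 mm across, 13 mm high, with a round well 7 mm deep whose wall slopes from 98 mm across at the mouth to about 92 mm at the floor; the well's floor is 6 mm above the table. Origin: centre of its underside
- dish_empty: the second dark wooden dish, the same in all sizes, empty, fixed to the table; the cover is to stand in its well. Origin: centre of its underside
- dish_empty_well (a point): centre of the floor of the empty dish's well, 6 mm above the table, z up
- tongs: stainless spring tongs, 220 mm long, 84 g, balanced at tongs_grip, lying flat (they open in the plane of the table): two upright strips 22 mm high, 3 mm thick, black ribs on the handles, diverging from a pivot 85 mm behind the origin to cupped jaws in front. Origin: on the centre line and the underside, below tongs_grip; x points along the centre line to the jaws, z up
- tongs_grip (a point): on the centre line at the middle of the grip zone (35 mm behind to 25 mm ahead of it), 11 mm above the underside; squeeze the arms together here, across x. 55 mm over the arms' outsides here when at rest, fully open; at 48 mm they are held firmly enough to carry and the jaws are still about 70 mm apart; on the bun they stop at about 34 mm
- tongs_jaw (a point): on the centre line between the middles of the jaws, 87 mm ahead of tongs_grip, 11 mm above the jaws' underside; the bun's middle belongs here. Jaws 22 mm high, from 66 to 110 mm ahead of tongs_grip, their front lips turned in; at rest 86 mm apart inside (78 mm between the lips), 96 mm over their outsides
- tongs_left (a joint): angle by which the tongs' left arm is squeezed inwards about the pivot: 0 fully open, about 0.12 with the jaws on the bun, 0.24 at the stop (rad); the right arm does the same. A spring opens the arms: 5 N each at the grip zone when open, about 9 N on the bun
- grip_trainer: bystander: spring hand gripper for training, red handles and steel coil, 150 mm long, 96 mm wide, 24 mm high, lying flat behind the dishes. Origin: underside, between the handles
- door_stop: bystander: round aluminium door stop with a rubber ring, 56 mm foot, 40 mm high. Origin: centre of its underside
- jar: bystander: closed amber jar, 72 mm across, 100 mm high. Origin: centre of its underside
- shaker: bystander: grey shaker bottle with black lid, 91 mm across, 164 mm high. Origin: centre of its underside
- tumbler: bystander: white cup, 72 mm across, 95 mm high. Origin: centre of its underside
- spoon: bystander: steel spoon 200 mm long, lying to the right of the tongs. Origin: its middle, on the underside
Not all that is in view belongs to the job. What is shaped like the cover but turquoise is not meant.

How it is judged:
By the outcome, as a careful person would: the job done as asked, in the order asked, and still so for the second after the job is handed in, while the arm keeps its last pose, push and grip.
It also fails if it takes over 59 s, if anything falls off the work surface, if the arm or the gripper's body presses on something with over 40 N, if the wrist force passes 120 N, or if a joint passes its speed limit or range.

### The arm

A 6-joint arm with a two-finger parallel gripper is mounted at the origin on the work surface. World frame = base frame: x ahead of the robot, y to its left, z up, the work surface at z = 0. Lengths are in m, angles in rad, forces in N, time in s.
With the tool pointing down it reaches from about 0.3 to 0.775 m from the base axis. Payload 14.6 kg.
Tool frame: the origin (TCP) lies on the centre line of the jaws, within the pads' length; the fingertips stand 17 mm ahead of it and the grasp point (between the pads) lies 2 mm behind it; x points along the fingers, y is the direction in which the jaws open and shut, and the axes are right-handed (so a half turn about x gives the same grasp; the last joint's range is limited). The gripper opens to 85 mm and grips with 20 to 120 N. Pads are 22 mm wide; open, the fingers measure 114 mm over their backs; the gripper's body (76 mm by 85 mm) begins 54 mm behind the grasp point. The pads swing forward as they close: fully open they stand 13 mm farther back than shut.
Start: joints at [-1.257, 0.3, 1.521, -0, 1.321, -0.067], TCP at [0.204, -0.511, 0.224] pointing down, gripper open.
Joint ranges: [-3.03, 3.03], [-0.79, 2.21], [0.23, 2.52], [-1.04, 4.18], [0, 3.07], [-2.55, 2.55]. Speed limits (rad/s): [2.22, 2.22, 2.57, 3.14, 3.14, 3.14].

### API

Orientations are given as a unit quaternion [x, y, z, w].
In Python, from rig import env, optics, outline_of gives the robot as it stands.
- The arm moves only by the tool play_rows, never from a script. Its argument "targets" is a list of rows, each a list of 5 numbers: the finger opening in mm, from 0 to 85.4, then the shift along the tool's x, y, z scaled (see below), then the turn about the tool's x scaled (see below). A call has exactly 10 rows; each row is the pose to reach, as a shift and turn from the pose commanded when the call began, along the tool's axes at that moment, turning the shorter way round; what a row does not reach only later rows make up. The controller multiplies each number of a shift by 25 cm and each number of a turn by 180 degrees. A row lasts 1/8 s, in which the tool goes at most 62.5 mm and 10.7 degrees, less where a joint would pass 70% of its speed; a pose out of reach is approached as far as the arm can. A call with a number of a shift or a turn outside -1 to 1 is refused whole. A call with a gripper value outside its range is refused whole. The fingers move at their own pace and stop on an object; "newtons" is the grip in N (left out, the last holds). Time passes only in rows, so rows that repeat a pose let the fingers close, or fill a call up. It gives the time, the measured TCP pose, the force and the opening at its end, in the units of the state.
- env.state(): the state, without advancing time (a new reading comes with each control period).
- optics.read_camera(name): name is "side" or "top" or "wrist"; returns (picture, depth): 384x512x3 uint8, red, green, blue; 384x512 float32, m along the optical axis (not along the pixel's ray), 0 where there is no reading.
- optics.calibration(name): a dict with "camera_matrix" (3x3 intrinsics, pixels), "dist_coeffs" ([k1, k2, p1, p2, k3] as OpenCV has them; the pictures are not rectified), "world_to_cam" (4x4, takes a point from world to camera coordinates). Camera axes: x right, y up, looking along -z (the intrinsics and any distortion apply to the point x, -y, -z); pixel columns grow to the right and rows downward; lengths in m; the calibration is good to about 2 mm. A picture is of the moment at which its call begins: read the wrist's pose just before it. calibration takes no time and is no camera call; for the wrist camera it gives the pose at the moment of the call.
- env.sign_off(): hands the job in, once; it reports no verdict.
Trained networks look in the newest picture that a camera, given by its name, has taken for a name from the list of things; names that differ only in an ending like _2 or _b are one class to them, and where a whole thing is asked for, a point or a joint stands for the part that bears it (a point fixed in the world has none). Each returns a list of dicts, best first, with "p" (0 to 1); they miss things now and then, are a little off and sometimes report something else, mostly with a low value. They report only what shows in the picture. A call takes as long as a camera call. They do not tell look-alikes from the thing itself.
- outline_of(camera, query): "mask" (384x512 bool, what is visible of it) and "rect" ([centre column, centre row, width, height] in pixels, round what is visible of it).
The state is a dict: "time": time; "joint_pos": joint angles; "joint_vel": joint speeds; "joint_torque": joint torques, N m; "position": TCP position; "tool_rot": TCP orientation; "ft_force": force on the tool from outside, world axes, zero at the start; "ft_torque": the same for the moment, N m; "width": finger opening in m.
Only numpy, scipy, OpenCV 4.12 (cv2) and the standard library are available. Lean on these libraries where they do the work, as an engineer would, in place of code of your own. Each camera call takes 0.05 s, during which the arm holds its last target.

## Working session

There is one attempt and no reset: what is moved stays moved. The work goes in short steps, Python scripts to look and compute and a tool call to move; the robot and the scene stay as the last step left them, time stands still between calls to the robot, and variables do not carry over. Pictures are saved under pics/ and viewed, and the job is handed in when it is done.

Besides the shell and the picture viewer there is one more tool, called after ">>>" by a JSON object that holds its "op" and its "data", one argument or row to a line. play_rows: Moves the arm, as the interface text tells. Shifts and turns lie within -1 to 1; 1 stands for 25 cm of shift or 180 degrees of turn. Its arguments: {"type":"object","properties":{"targets":{"type":"array"},"newtons":{"type":"number"}},"required":["targets"]}

```bash
ls; mkdir -p pics; python3 - <<'E'
from rig import env, optics, outline_of
import cv2
s=env.state(); print(s)
for n in ("top","side","wrist"):
    p,d=optics.read_camera(n); cv2.imwrite(f"pics/{n}0.png",p[:,:,::-1]); 
    import numpy as np
    np.save(f"pics/{n}0d.npy",d)
    c=optics.calibration(n); print(n,c)
E
```

```text
pics
{'time': 0.0, 'joint_pos': array([-1.25658209e+00,  3.00471688e-01,  1.52159475e+00, -1.32659473e-05,
        1.32066156e+00, -6.66123300e-02]), 'joint_vel': array([-5.94385298e-04,  2.91083595e-04, -1.84403887e-04,  9.94345424e-04,
       -5.79234418e-04,  3.50369339e-05]), 'joint_torque': array([ 1.13489266e-03, -5.43498480e+01, -3.61788511e+01,  3.16611420e-05,
        4.02133592e-03, -1.41029102e-05]), 'position': array([ 0.20434258, -0.51037461,  0.2231152 ]), 'tool_rot': array([-0.69427219, -0.13422926,  0.69438035, -0.13343372]), 'ft_force': array([ 0.01457614, -0.39747503, -0.64044051]), 'ft_torque': array([ 0.0181729 ,  0.00342145, -0.05245924]), 'width': 0.08561022923716127}
top {'camera_matrix': array([[347.45488633,   0.        , 260.82472298],
       [  0.        , 347.45488633, 191.37908706],
       [  0.        ,   0.        ,   1.        ]]), 'dist_coeffs': array([-0.05640534,  0.        ,  0.        ,  0.        ,  0.        ]), 'world_to_cam': array([[-0.0154658 , -0.99986018,  0.0063592 , -0.06586486],
       [ 0.98882975, -0.01435162,  0.14835686, -0.58936149
[... 480 characters left out ...]
0.09806817,  0.71699382,  0.69014672, -0.06590326],
       [-0.07657853, -0.68599649,  0.72356378, -1.04086388],
       [ 0.        ,  0.        ,  0.        ,  1.        ]])}
wrist {'camera_matrix': array([[321.29286653,   0.        , 262.19054836],
       [  0.        , 321.29286653, 189.79967627],
       [  0.        ,   0.        ,   1.        ]]), 'dist_coeffs': array([0.00374389, 0.        , 0.        , 0.        , 0.        ]), 'world_to_cam': array([[ 0.37151237, -0.92842722, -0.00120689, -0.55016586],
       [ 0.879288  ,  0.3522659 , -0.32056411,  0.04196827],
       [ 0.29804559,  0.11803233,  0.94722605, -0.38091524],
       [ 0.        ,  0.        ,  0.        ,  1.        ]])}
```

View pics/top0.png

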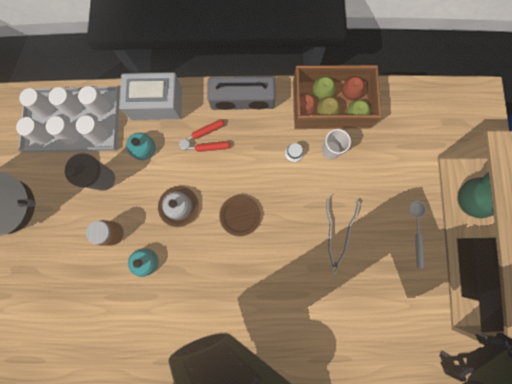

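View pics/side0.png

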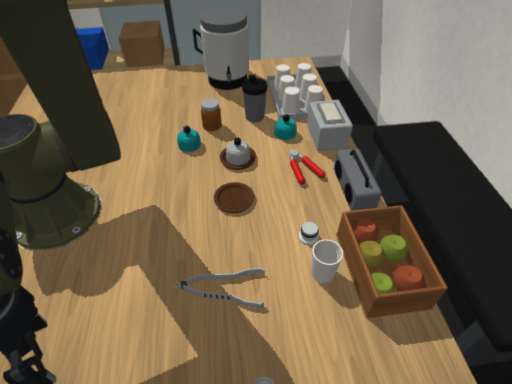

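View pics/wrist0.png

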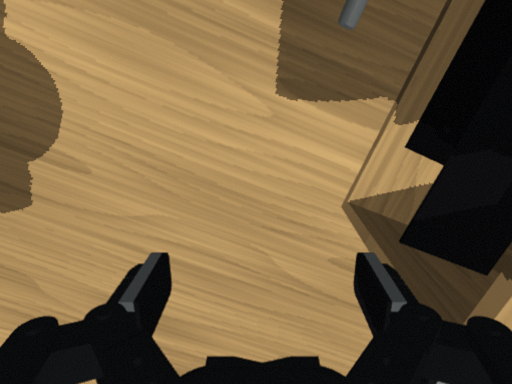

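```bash
cat > h.py <<'E'
import numpy as np, cv2
from rig import env, optics, outline_of
def world(cam,uv,depth,c=None):
    c=c or optics.calibration(cam)
    K,D=np.array(c["camera_matrix"]),np.array(c["dist_coeffs"])
    n=cv2.undistortPoints(np.array(uv,float).reshape(-1,1,2),K,D).reshape(-1,2)
    depth=np.asarray(depth,float).reshape(-1,1)
    P=np.hstack([n[:,:1]*depth,-n[:,1:]*depth,-depth])
    T=np.linalg.inv(c["world_to_cam"])
    return P@T[:3,:3].T+T[:3,3]
def onplane(cam,uv,z,c=None):
    uv=np.array(uv,float).reshape(-1,2)
    a=world(cam,uv,np.full(len(uv),.1),c); b=world(cam,uv,np.full(len(uv),1.),c)
    t=(z-a[:,2])/(b[:,2]-a[:,2]); return a+t[:,None]*(b-a)
def proj(cam,P,c=None):
    c=c or optics.calibration(cam)
    P=np.atleast_2d(P); T=c["world_to_cam"]; q=P@T[:3,:3].T+T[:3,3]
    q=q*[1,-1,-1]
    return cv2.projectPoints(q.reshape(-1,1,3),np.zeros(3),np.zeros(3),np.array(c["camera_matrix"]),np.array(c["dist_coeffs"]))[0].reshape(-1,2)
def cloud(cam,mask,d,c=None):
    v,u=np.nonzero(mask&(d>0)); return world(cam,np.c_[u,v],d[v,u],c),np.c_[u,v]
def R(s=None):
    from scipy.spatial.transform import Rotation
    s=s or env.state(); return Rotation.from_quat(s["tool_rot"]).as_matrix()
E
python3 - <<'E'
from h import *
d=np.load('pics/top0d.npy')
for q in ["cover","dish_bun","tongs","grip_trainer","door_stop","jar","shaker","tumbler","spoon"]:
    for o in outline_of("top",q)[:3]:
        m=o["mask"]; P,_=cloud("top",m,d)
        print(q,round(o["p"],2),np.round(o["rect"]),m.sum(), np.round(np.median(P,0),3),np.round(P.min(0),3),np.round(P.max(0),3))
print(env.state()["time"])
print(R())
E
```

```text
cover 0.92 [142. 146.  29.  27.] 621 [0.728 0.277 0.048] [ 0.696  0.247 -0.002] [0.773 0.319 0.079]
cover 0.78 [177. 205.  28.  25.] 628 [0.549 0.164 0.054] [0.514 0.132 0.004] [0.59  0.205 0.086]
cover 0.67 [143. 263.  29.  34.] 730 [0.393 0.259 0.048] [ 0.347  0.227 -0.004] [0.431 0.319 0.079]
dish_bun 0.88 [178. 207.  42.  40.] 712 [0.546 0.167 0.011] [ 0.494  0.114 -0.006] [0.615 0.238 0.052]
tongs 0.68 [343. 243.  32.  59.] 189 [ 0.468 -0.296  0.018] [ 0.354 -0.355 -0.005] [ 0.53  -0.27   0.026]
tongs 0.38 [105. 233.  39.  22.] 741 [0.475 0.353 0.097] [ 0.443  0.332 -0.   ] [0.509 0.45  0.104]
grip_trainer 0.78 [203. 136.  51.  34.] 664 [0.742 0.091 0.021] [ 0.719  0.019 -0.004] [0.817 0.171 0.028]
door_stop 0.76 [294. 153.  17.  16.] 245 [ 0.705 -0.174  0.038] [ 0.685 -0.202 -0.001] [ 0.73  -0.15   0.044]
jar 0.74 [104. 233.  38.  25.] 753 [0.475 0.352 0.097] [ 0.443  0.332 -0.003] [0.507 0.417 0.104]
shaker 0.62 [ 89. 171.  49.  41.] 1327 [0.634 0.386 0.14 ] [ 0.596  0.358 -0.   ] [0.723 0.529 0.167]
tumbler 0.71 [339. 143.  31.  31.] 612 [ 0.73  -0.299  0.057] [ 0.686 -0.328 -0.   ] [ 0.756 -0.256  0.098]
tumbler 0.6 [ 90. 169.  48.  40.] 1323 [0.634 0.387 0.14 ] [ 0.595  0.358 -0.002] [0.718 0.525 0.167]
spoon 0.78 [418. 235.  12.  70.] 473 [ 0.454 -0.538  0.013] [ 0.36  -0.564 -0.003] [ 0.557 -0.519  0.023]
spoon 0.61 [337. 143.  30.  34.] 610 [ 0.731 -0.296  0.054] [ 0.686 -0.325 -0.004] [ 0.788 -0.256  0.098]
0.6
[[-1.68448533e-05  3.71651387e-01 -9.28372364e-01]
 [-4.40334396e-07 -9.28372364e-01 -3.71651387e-01]
 [-1.00000000e+00 -5.85161883e-06  1.58019472e-05]]
```

```bash
python3 - <<'E'
from h import *
c=optics.calibration("wrist"); T=np.linalg.inv(c["world_to_cam"]); s=env.state(); Rm=R(s)
print("cam in tool",Rm.T@(T[:3,3]-s["position"])); print(Rm.T@T[:3,:3])
def delta(tgt,yawturn=0): return Rm.T@(np.array(tgt)-s["position"])/.25
for t in [(0.50,0.08,0.26),(0.548,0.164,0.26),(.525,-.006,.26)]: print(t,delta(t))
# refine: dome circle via top-cap depth of knob
d=np.load('pics/top0d.npy')
for o in outline_of("top","cover")[:3]:
    P,_=cloud("top",o["mask"],d); k=P[P[:,2]>.075]; print(len(k),k.mean(0)); 
    k=P[(P[:,2]>.05)&(P[:,2]<.06)]; print(len(k),k.mean(0))
for o in outline_of("top","dish_empty")[:4]: 
    P,_=cloud("top",o["mask"],d);print(o["p"],o["rect"],(P.min(0)+P.max(0))/2,P.mean(0))
E
```

```text
cam in tool [-0.15034113  0.00068423 -0.08226831]
[[ 3.39759102e-04  3.20603809e-01 -9.47213325e-01]
 [ 9.99999931e-01  3.19980413e-05  3.69523700e-04]
 [ 1.48779677e-04 -9.47213385e-01 -3.20603776e-01]]
(0.5, 0.08, 0.26) [-0.14530355 -1.75370194 -1.97567473]
(0.548, 0.164, 0.26) [-0.14530693 -1.99427798 -2.27879709]
(0.525, -0.006, 0.26) [-0.14530508 -1.3971767  -1.94066389]
27 [0.73724951 0.28657966 0.07626996]
106 [0.73473799 0.2835903  0.05113814]
63 [0.55361337 0.17098196 0.0806833 ]
390 [0.5526798  0.16982744 0.05466099]
30 [0.39205778 0.26917015 0.07648369]
119 [0.39167517 0.26546197 0.05118106]
0.66 [239.7, 216.8, 38.4, 47.6] [ 0.52371646 -0.0111829   0.0070676 ] [ 0.52307472 -0.01088077  0.00801082]
```

>>> {"op": "play_rows", "data": {
  "targets": [
    [85, 0, -0.15, -0.25, 0.04],
    [85, 0, -0.3, -0.5, 0.08],
    [85, 0, -0.42, -0.75, 0.121],
    [85, 0, -0.5, -0.9, 0.121],
    [85, 0, -0.55, -1, 0.121],
    [85, 0, -0.55, -1, 0.121],
    [85, 0, -0.55, -1, 0.121],
    [85, 0, -0.55, -1, 0.121],
    [85, 0, -0.55, -1, 0.121],
    [85, 0, -0.55, -1, 0.121]
  ]
}}

```text
time: 1.95
position: [0.3852, -0.2904, 0.2237]
tool_rot: [-0.707, 0.0, 0.707, 0.0]
ft_force: [-0.2, -0.1, -0.1]
width: 0.0847
```

```bash
python3 - <<'E'
from h import *
s=env.state(); print(s["time"],s["position"],R(s).round(3).tolist(),s["joint_pos"])
c=optics.calibration("wrist")
p,d=optics.read_camera("wrist"); cv2.imwrite("pics/w1.png",p[:,:,::-1]); np.save("pics/w1d.npy",d); np.save("pics/w1c.npy",c,allow_pickle=True)
os=outline_of("wrist","tongs")
for o in os:
    m=o["mask"]; P,_=cloud("wrist",m,d,c); print(o["p"],o["rect"],m.sum(),P.min(0),P.max(0),P.mean(0))
if os:
    p[os[0]["mask"]]=[255,0,0]; cv2.imwrite("pics/w1m.png",p[:,:,::-1])
    np.save("pics/w1m.npy",os[0]["mask"])
E
```

```text
1.95 [ 0.38515041 -0.29035247  0.22367226] [[-0.0, -0.0, -1.0], [0.0, -1.0, 0.0], [-1.0, -0.0, 0.0]] [-7.21927075e-01  1.48674070e-01  1.70611755e+00  2.09755202e-06
  1.28683164e+00  8.48944758e-01]
0.75 [288.7, 92.4, 93.8, 182.1] 1515 [ 0.35232068 -0.36384458 -0.00209829] [ 0.54483832 -0.26770792  0.02428683] [ 0.44863406 -0.30578607  0.01833883]
```

View pics/w1.png

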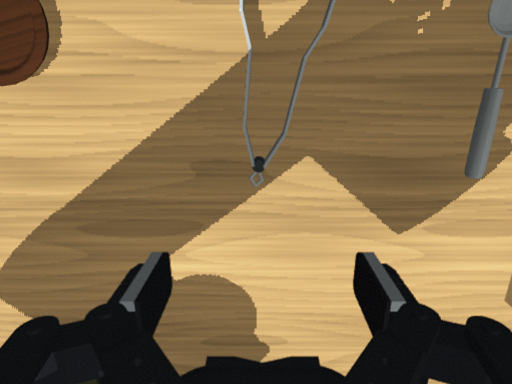

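View pics/w1m.png

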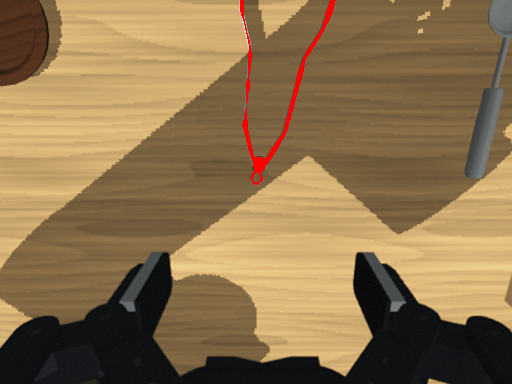

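>>> {"op": "play_rows", "data": {
  "targets": [
    [85, 0, -0.2, -0.1, 0],
    [85, 0, -0.45, -0.2, 0],
    [85, 0, -0.7, -0.3, 0],
    [85, 0, -0.9, -0.4, 0],
    [85, 0, -1, -0.45, 0],
    [85, 0, -1, -0.45, 0],
    [85, 0, -1, -0.45, 0],
    [85, 0, -1, -0.45, 0],
    [85, 0, -1, -0.45, 0],
    [85, 0, -1, -0.45, 0]
  ]
}}

```text
time: 3.3
position: [0.4976, -0.0403, 0.2237]
tool_rot: [0.707, -0.0, -0.707, 0.0]
ft_force: [0.3, -0.4, -0.5]
width: 0.0848
```

```bash
python3 - <<'E'
from h import *
s=env.state(); print(s["time"],s["position"])
c=optics.calibration("wrist")
p,d=optics.read_camera("wrist"); cv2.imwrite("pics/w2.png",p[:,:,::-1]); np.save("pics/w2d.npy",d); np.save("pics/w2c.npy",c,allow_pickle=True)
for q in ("cover","dish_bun"):
  for o in outline_of("wrist",q):
    m=o["mask"]; P,_=cloud("wrist",m,d,c); print(q,o["p"],o["rect"],m.sum(),P.min(0).round(3),P.max(0).round(3),P.mean(0).round(3))
    np.save(f"pics/w2_{q}_{int(o['rect'][0])}.npy",m)
E
```

```text
3.3 [ 0.49764765 -0.04034088  0.22373838]
cover 0.95 [57.0, 106.0, 99.6, 81.9] 6233 [0.516 0.131 0.005] [0.594 0.209 0.084] [0.557 0.159 0.051]
cover 0.79 [26.6, 244.0, 53.1, 70.6] 2971 [ 0.356  0.227 -0.   ] [0.432 0.283 0.052] [0.401 0.242 0.033]
```

View pics/w2.png

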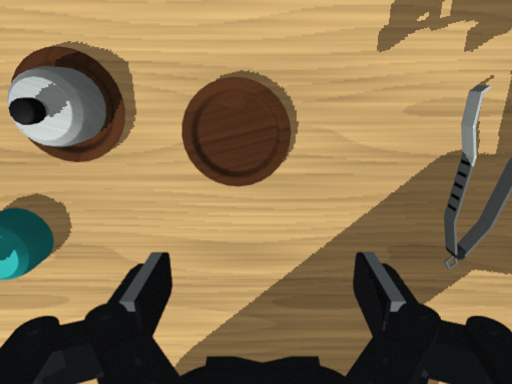

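```bash
cat >> h.py <<'E'
def circ(P):
    A=np.c_[2*P[:,:2],np.ones(len(P))]; x=np.linalg.lstsq(A,(P[:,:2]**2).sum(1),rcond=None)[0]
    return x[0],x[1],np.sqrt(x[2]+x[0]**2+x[1]**2)
E
python3 - <<'E'
from h import *
p=cv2.imread("pics/w2.png"); d=np.load("pics/w2d.npy"); c=np.load("pics/w2c.npy",allow_pickle=True).item()
P,uv=cloud("wrist",np.ones(d.shape,bool),d,c)
v=p[uv[:,1],uv[:,0]].astype(float)
# empty dish: rim ring z
for name,(cx,cy) in {"empty":(.52,-.01),"bun":(.55,.165)}.items():
    r=np.hypot(P[:,0]-cx,P[:,1]-cy)
    m=(r<.08)
    h=(P[:,2]>.0105)&(P[:,2]<.0155)&m
    Q=P[h]; print(name,h.sum(), circ(Q), (Q.max(0)+Q.min(0))/2, np.ptp(Q,0))
    # outer boundary by hull of ring points
    hull=cv2.convexHull((Q[:,:2]).astype(np.float32)).reshape(-1,2); print(" hull",circ(hull), cv2.minEnclosingCircle(hull))
    f=m&(P[:,2]<.0085)&(P[:,2]>.0045)&(r<.05); Q=P[f]; print(" floor",f.sum(),Q.mean(0), (Q.max(0)+Q.min(0))/2)
m=np.load("pics/w2_cover_57.npy"); P,uv=cloud("wrist",m,d,c)
k=P[P[:,2]>.062]; print("knob",len(k),k.mean(0),(k.max(0)+k.min(0))/2,np.ptp(k,0))
for z in (.015,.02,.025,.03,.035):
    k=P[abs(P[:,2]-z)<.0025]; print(z,len(k),circ(k))
s=env.state()
E
```

```text
empty 3641 (np.float64(0.5242472403501651), np.float64(-0.01181609567115749), np.float64(0.05468169086873952)) [ 0.52440304 -0.01144625  0.01296829] [0.12157712 0.12183825 0.00493656]
 hull (np.float64(0.523934298212854), np.float64(-0.011749650370026288), np.float64(0.060940818235262095)) ((0.5239287614822388, -0.011709235608577728), 0.061385925859212875)
 floor 5131 [ 0.52490668 -0.0114099   0.00623791] [ 0.52350605 -0.01122484  0.00650093]
bun 3116 (np.float64(0.5532676063797626), np.float64(0.1715872138094494), np.float64(0.054704315657626255)) [0.55342717 0.1682573  0.01300157] [0.12144894 0.11772234 0.00497186]
 hull (np.float64(0.553305724408205), np.float64(0.1710603465258373), np.float64(0.061062674003808264)) ((0.5535896420478821, 0.17120471596717834), 0.06192189082503319)
 floor 912 [0.55267999 0.14700186 0.00653414] [0.55251877 0.156982   0.00650531]
knob 819 [0.55513898 0.16893872 0.07910984] [0.55467645 0.17172861 0.07389566] [0.02307409 0.0238921  0.019721  ]
0.015 164 (np.float64(0.554243973308433), np.float64(0.17224761553992493), np.float64(0.03946162844177257))
0.02 177 (np.float64(0.5542893953353432), np.float64(0.1723195990994073), np.float64(0.03944609150357848))
0.025 187 (np.float64(0.5546255705652671), np.float64(0.17260996466509285), np.float64(0.03940526132859286))
0.03 164 (np.float64(0.5547062701220442), np.float64(0.17278660019586578), np.float64(0.03944832583784925))
0.035 220 (np.float64(0.5547032171421705), np.float64(0.17279989840366475), np.float64(0.03938426158227701))
```

>>> {"op": "play_rows", "data": {
  "targets": [
    [85, 0, -0.2, -0.06, 0],
    [85, 0, -0.45, -0.12, 0],
    [85, 0, -0.68, -0.18, 0],
    [85, 0, -0.83, -0.22, 0],
    [85, 0, -0.85, -0.228, 0],
    [85, 0.12, -0.85, -0.228, 0],
    [85, 0.3, -0.85, -0.228, 0],
    [85, 0.46, -0.85, -0.228, 0],
    [85, 0.56, -0.85, -0.228, 0],
    [85, 0.587, -0.85, -0.228, 0]
  ],
  "newtons": 40
}}

```text
time: 4.7
position: [0.554, 0.1717, 0.0756]
tool_rot: [-0.706, 0.0, 0.708, -0.0]
ft_force: [0.6, 1.1, 0.5]
width: 0.0847
```

```bash
python3 - <<'E'
from h import *
s=env.state(); print(s["time"],s["position"],s["ft_force"])
p,d=optics.read_camera("wrist"); cv2.imwrite("pics/w3.png",p[:,:,::-1])
p,d=optics.read_camera("side"); cv2.imwrite("pics/s3.png",cv2.resize(p[100:220,160:320,::-1],(800,600)))
E
```

```text
4.7 [0.55398434 0.17167336 0.07564096] [0.59983661 1.08113936 0.51032464]
```

View pics/w3.png

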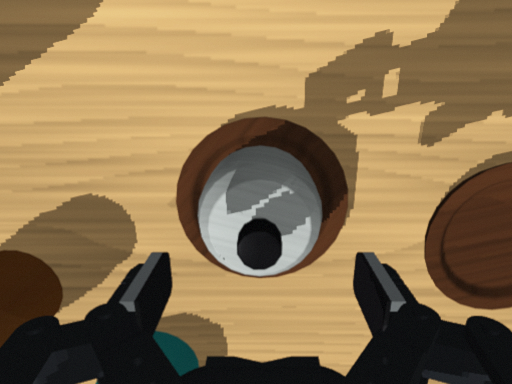

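View pics/s3.png

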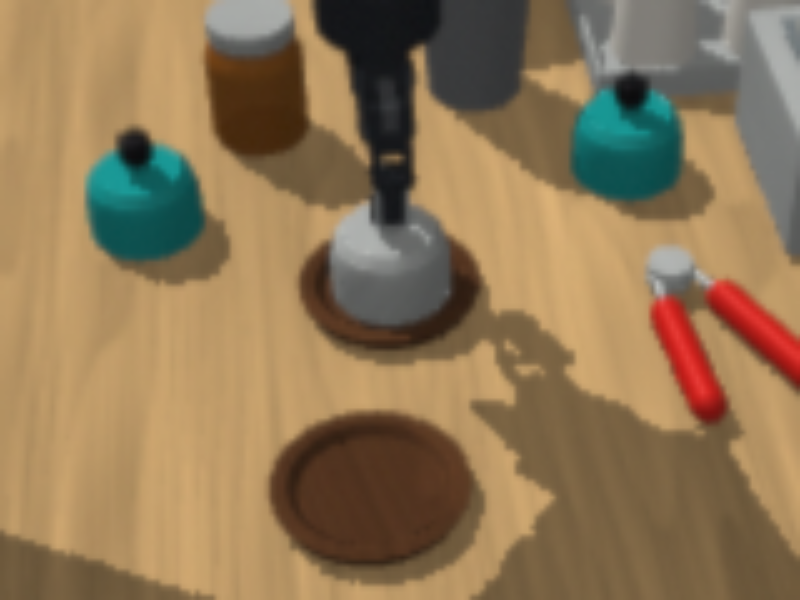

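>>> {"op": "play_rows", "data": {
  "targets": [
    [60, -0.006, 0, 0, 0],
    [40, -0.006, 0, 0, 0],
    [20, -0.006, 0, 0, 0],
    [12, -0.006, 0, 0, 0],
    [12, -0.006, 0, 0, 0],
    [12, -0.006, 0, 0, 0],
    [12, -0.006, 0, 0, 0],
    [12, -0.006, 0, 0, 0],
    [12, -0.006, 0, 0, 0],
    [12, -0.006, 0, 0, 0]
  ],
  "newtons": 40
}}

```text
time: 6.05
position: [0.5546, 0.1726, 0.0784]
tool_rot: [-0.707, -0.0, 0.707, -0.0]
ft_force: [-0.1, -0.5, -0.4]
width: 0.012
```

```bash
python3 - <<'E'
from h import *
s=env.state(); print(s["time"],s["position"],s["ft_force"],s["width"])
p,d=optics.read_camera("wrist"); cv2.imwrite("pics/w4.png",p[:,:,::-1])
p,d=optics.read_camera("side"); cv2.imwrite("pics/s4.png",cv2.resize(p[100:220,160:320,::-1],(800,600)))
E
```

```text
6.05 [0.55457671 0.17258407 0.07841867] [-0.07861547 -0.49746969 -0.39696265] 0.01203009561447021
```

View pics/w4.png

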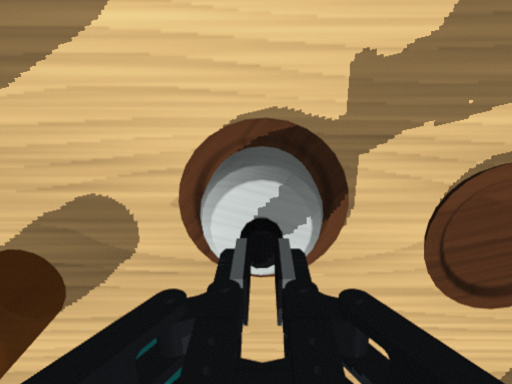

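View pics/s4.png

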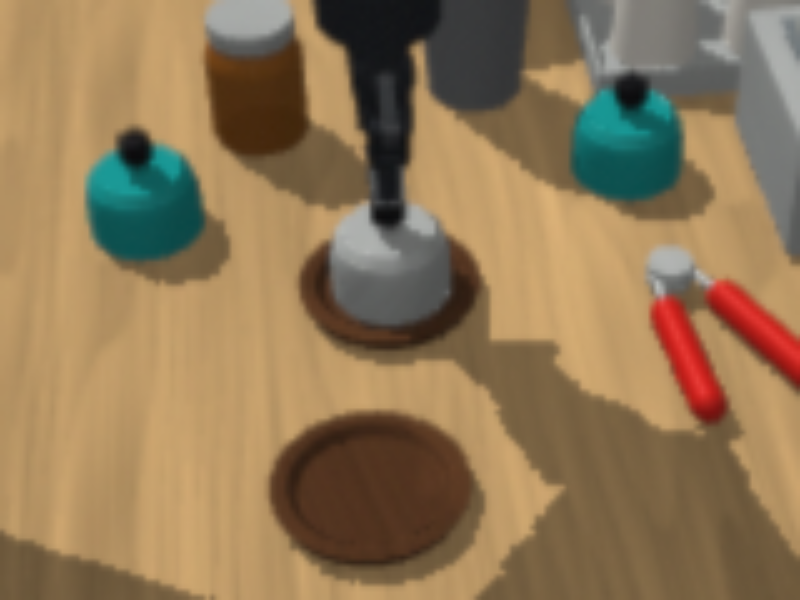

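```bash
python3 - <<'E'
from h import *
c=optics.calibration("wrist"); p,d=optics.read_camera("wrist"); np.save("pics/w5d.npy",d)
for r in (225,235,242,250,260,280,300,320):
    print(r,[(u,*world("wrist",(u,r),d[r,u],c)[0].round(3)) for u in (235,242,250,262,275,284,292)])
print("tcp proj",proj("wrist",[[.5546,.1726,.0784],[.5546,.1726,.0614],[.5546,.1726,.082]],c))
E
```

```text
225 [(235, np.float64(0.557), np.float64(0.188), np.float64(0.057)), (242, np.float64(0.556), np.float64(0.184), np.float64(0.055)), (250, np.float64(0.565), np.float64(0.178), np.float64(0.075)), (262, np.float64(0.566), np.float64(0.172), np.float64(0.077)), (275, np.float64(0.564), np.float64(0.165), np.float64(0.071)), (284, np.float64(0.557), np.float64(0.159), np.float64(0.056)), (292, np.float64(0.556), np.float64(0.154), np.float64(0.055))]
235 [(235, np.float64(0.55), np.float64(0.188), np.float64(0.057)), (242, np.float64(0.56), np.float64(0.183), np.float64(0.077)), (250, np.float64(0.563), np.float64(0.178), np.float64(0.081)), (262, np.float64(0.564), np.float64(0.172), np.float64(0.083)), (275, np.float64(0.563), np.float64(0.165), np.float64(0.081)), (284, np.float64(0.55), np.float64(0.159), np.float64(0.056)), (292, np.float64(0.551), np.float64(0.154), np.float64(0.057))]
242 [(235, np.float64(0.546), np.float64(0.188), np.float64(0.057)), (242, np.float64(0.566), np.float64(0.181), np.float64(0.095)), (250, np.float64(0.564), np.float64(0.178), np.float64(0.09)), (
[... 1899 characters left out ...]
161), np.float64(-0.001)), (284, np.float64(0.561), np.float64(0.164), np.float64(0.131)), (292, np.float64(0.567), np.float64(0.162), np.float64(0.137))]
320 [(235, np.float64(0.572), np.float64(0.18), np.float64(0.153)), (242, np.float64(0.553), np.float64(0.179), np.float64(0.131)), (250, np.float64(0.44), np.float64(0.182), np.float64(0.001)), (262, np.float64(0.44), np.float64(0.172), np.float64(-0.001)), (275, np.float64(0.44), np.float64(0.161), np.float64(-0.0)), (284, np.float64(0.554), np.float64(0.164), np.float64(0.132)), (292, np.float64(0.572), np.float64(0.163), np.float64(0.153))]
tcp proj [[260.92633928 246.74906335]
 [261.03784014 232.32066248]
 [260.89993876 250.16509934]]
```

```bash
python3 - <<'E'
from h import *
c=optics.calibration("wrist"); d=np.load("pics/w5d.npy")
for r in (236,240,245,255,265,275):
    print(r,[(u,*(world("wrist",(u,r),d[r,u],c)[0]*1000).round().astype(int)) for u in range(228,264,2)])
p=cv2.imread("pics/w4.png"); cv2.imwrite("pics/w4z.png",cv2.resize(p[200:335,180:350],(756,600),interpolation=cv2.INTER_NEAREST))
E
```

```text
236 [(228, np.int64(549), np.int64(192), np.int64(56)), (230, np.int64(550), np.int64(191), np.int64(56)), (232, np.int64(550), np.int64(190), np.int64(56)), (234, np.int64(550), np.int64(189), np.int64(57)), (236, np.int64(549), np.int64(188), np.int64(56)), (238, np.int64(550), np.int64(186), np.int64(57)), (240, np.int64(558), np.int64(184), np.int64(73)), (242, np.int64(560), np.int64(182), np.int64(77)), (244, np.int64(562), np.int64(181), np.int64(80)), (246, np.int64(562), np.int64(180), np.int64(81)), (248, np.int64(563), np.int64(179), np.int64(83)), (250, np.int64(563), np.int64(178), np.int64(82)), (252, np.int64(563), np.int64(177), np.int64(82)), (254, np.int64(562), np.int64(176), np.int64(82)), (256, np.int64(563), np.int64(175), np.int64(83)), (258, np.int64(563), np.int64(174), np.int64(83)), (260, np.int64(563), np.int64(173), np.int64(83)), (262, np.int64(563), np.int64(172), np.int64(82))]
240 [(228, np.int64(547), np.int64(192), np.int64(56)), (230, np.int64(547), np.int64(191), np.int64(56)), (232, np.int64(547), np.int64(190), np.int64(57)), (234, np.int64(547)
[... 3768 characters left out ...]
 np.int64(182), np.int64(121)), (238, np.int64(566), np.int64(181), np.int64(121)), (240, np.int64(566), np.int64(181), np.int64(121)), (242, np.int64(566), np.int64(180), np.int64(122)), (244, np.int64(566), np.int64(179), np.int64(122)), (246, np.int64(566), np.int64(178), np.int64(121)), (248, np.int64(561), np.int64(178), np.int64(113)), (250, np.int64(549), np.int64(178), np.int64(96)), (252, np.int64(494), np.int64(180), np.int64(14)), (254, np.int64(495), np.int64(178), np.int64(14)), (256, np.int64(493), np.int64(177), np.int64(12)), (258, np.int64(494), np.int64(175), np.int64(12)), (260, np.int64(495), np.int64(174), np.int64(14)), (262, np.int64(494), np.int64(172), np.int64(13))]
```

View pics/w4z.png

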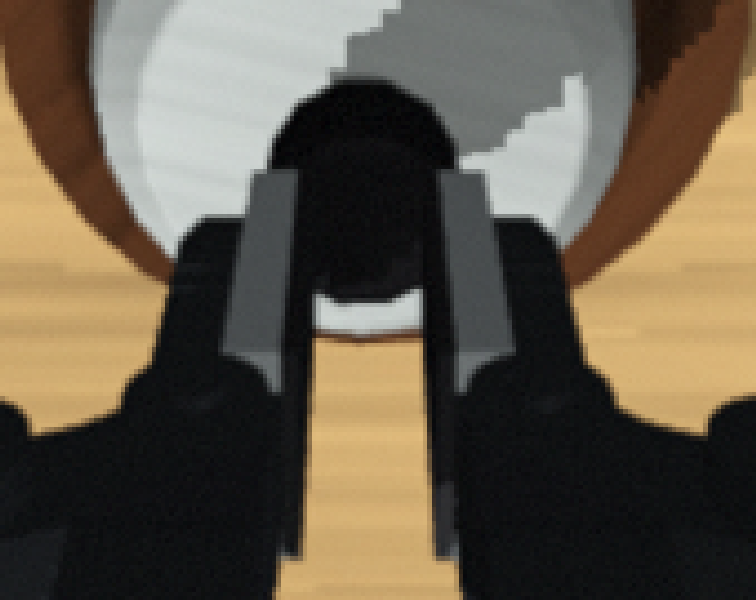

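>>> {"op": "play_rows", "data": {
  "targets": [
    [56, 0, 0, 0, 0],
    [56, 0, 0, 0, 0],
    [56, 0, 0, 0, 0],
    [56, 0, 0, 0, 0],
    [56, 0.03, 0, 0, 0],
    [56, 0.07, 0, 0, 0],
    [56, 0.11, 0, 0, 0],
    [56, 0.12, 0, 0, 0],
    [56, 0.12, 0, 0, 0],
    [56, 0.12, 0, 0, 0]
  ],
  "newtons": 40
}}

```text
time: 7.45
position: [0.5548, 0.1726, 0.0487]
tool_rot: [0.707, 0.0, -0.707, 0.0]
ft_force: [0.1, 0.3, 0.3]
width: 0.0561
```

```bash
cat >> h.py <<'E'
def fingers(n):
    c=optics.calibration("wrist"); s=env.state(); p,d=optics.read_camera("wrist"); cv2.imwrite(f"pics/{n}.png",p[:,:,::-1]); np.save(f"pics/{n}d.npy",d)
    P,uv=cloud("wrist",np.ones(d.shape,bool),d,c)
    L=(P-s["position"])@R(s)   # tool coords
    # front pad face: tool z ~ -11mm, |y|<60
    for sgn in (1,-1):
        m=(abs(L[:,2]+.0115)<.0015)&(L[:,1]*sgn>0)&(L[:,1]*sgn<.06)&(L[:,0]<.02)&(L[:,0]>-.08)
        Q=L[m]; 
        if len(Q): print("finger",sgn,len(Q),"tool x max",Q[:,0].max().round(4),np.percentile(Q[:,0],98).round(4),"y",Q[:,1].min().round(4),Q[:,1].max().round(4))
    return p,d,c,s
E
python3 - <<'E'
from h import *
p,d,c,s=fingers("w6"); print(s["time"],s["position"],s["ft_force"],s["width"])
E
```

```text
finger 1 4498 tool x max 0.0119 -0.0058 y 0.0001 0.06
finger -1 4612 tool x max 0.0128 -0.0059 y -0.06 -0.0003
7.45 [0.55477151 0.17262941 0.04874331] [0.07108372 0.27724823 0.30579583] 0.05607604045694198
```

View pics/w6.png

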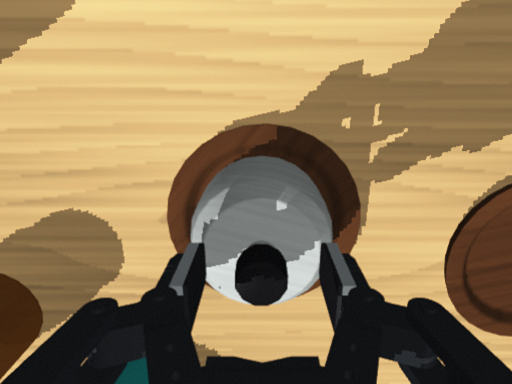

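```bash
python3 - <<'E'
from h import *
c=optics.calibration("wrist"); d=np.load("pics/w6d.npy")
for r in (238,242,246,250,255,260):
    print(r,[(u,*(world("wrist",(u,r),d[r,u],c)[0]*1000).round(0)) for u in range(184,208,3)])
E
```

```text
238 [(184, np.float64(542.0), np.float64(222.0), np.float64(14.0)), (187, np.float64(542.0), np.float64(220.0), np.float64(14.0)), (190, np.float64(541.0), np.float64(218.0), np.float64(13.0)), (193, np.float64(560.0), np.float64(208.0), np.float64(50.0)), (196, np.float64(561.0), np.float64(206.0), np.float64(50.0)), (199, np.float64(562.0), np.float64(204.0), np.float64(53.0)), (202, np.float64(563.0), np.float64(202.0), np.float64(56.0)), (205, np.float64(563.0), np.float64(200.0), np.float64(55.0))]
242 [(184, np.float64(538.0), np.float64(223.0), np.float64(13.0)), (187, np.float64(539.0), np.float64(220.0), np.float64(14.0)), (190, np.float64(565.0), np.float64(206.0), np.float64(63.0)), (193, np.float64(566.0), np.float64(204.0), np.float64(64.0)), (196, np.float64(565.0), np.float64(203.0), np.float64(63.0)), (199, np.float64(566.0), np.float64(202.0), np.float64(64.0)), (202, np.float64(566.0), np.float64(200.0), np.float64(64.0)), (205, np.float64(562.0), np.float64(200.0), np.float64(56.0))]
246 [(184, np.float64(536.0), np.float64(223.0), np.float64(13.0)), (187, np.float
[... 1253 characters left out ...]
), (199, np.float64(565.0), np.float64(200.0), np.float64(75.0)), (202, np.float64(561.0), np.float64(200.0), np.float64(69.0)), (205, np.float64(557.0), np.float64(200.0), np.float64(61.0))]
260 [(184, np.float64(566.0), np.float64(205.0), np.float64(80.0)), (187, np.float64(566.0), np.float64(204.0), np.float64(81.0)), (190, np.float64(566.0), np.float64(202.0), np.float64(80.0)), (193, np.float64(565.0), np.float64(201.0), np.float64(79.0)), (196, np.float64(566.0), np.float64(200.0), np.float64(80.0)), (199, np.float64(563.0), np.float64(200.0), np.float64(75.0)), (202, np.float64(559.0), np.float64(200.0), np.float64(69.0)), (205, np.float64(555.0), np.float64(200.0), np.float64(62.0))]
```

>>> {"op": "play_rows", "data": {
  "targets": [
    [40, 0, 0, 0, 0],
    [25, 0, 0, 0, 0],
    [15, 0, 0, 0, 0],
    [15, 0, 0, 0, 0],
    [15, 0, 0, 0, 0],
    [15, 0, 0, 0, 0],
    [15, 0, 0, 0, 0],
    [15, 0, 0, 0, 0],
    [15, -0.005, 0, 0, 0],
    [15, -0.01, 0, 0, 0]
  ],
  "newtons": 40
}}

```text
time: 8.75
position: [0.5543, 0.1725, 0.0506]
tool_rot: [-0.707, -0.0, 0.707, -0.0]
ft_force: [0.3, 0.2, -1.2]
width: 0.0227
```

>>> {"op": "play_rows", "data": {
  "targets": [
    [15, -0.03, 0, 0, 0],
    [15, -0.1, 0, 0, 0],
    [15, -0.2, 0, 0, 0],
    [15, -0.28, 0, 0, 0],
    [15, -0.32, 0.08, 0.013, 0],
    [15, -0.32, 0.25, 0.041, 0],
    [15, -0.32, 0.45, 0.074, 0],
    [15, -0.32, 0.63, 0.104, 0],
    [15, -0.32, 0.736, 0.121, 0],
    [15, -0.32, 0.736, 0.121, 0]
  ]
}}

```text
time: 10.0
position: [0.5238, -0.0137, 0.1313]
tool_rot: [0.707, -0.001, -0.707, -0.001]
ft_force: [-0.3, 0.1, -2.0]
width: 0.0226
```

```bash
python3 - <<'E'
from h import *
s=env.state(); print(s["time"],s["position"],s["ft_force"],s["width"])
c=optics.calibration("wrist"); p,d=optics.read_camera("wrist"); cv2.imwrite("pics/w7.png",p[:,:,::-1]); np.save("pics/w7d.npy",d);np.save("pics/w7c.npy",c,allow_pickle=True)
p,d2=optics.read_camera("side"); cv2.imwrite("pics/s7.png",cv2.resize(p[80:260,140:380,::-1],(800,600)))
np.save("pics/s7d.npy",d2)
P,uv=cloud("wrist",np.ones(d.shape,bool),d,c)
# bun dome points & bun
r=np.hypot(P[:,0]-.5533,P[:,1]-.171); Q=P[(r<.045)&(P[:,2]>.015)]
print("bun wrist",len(Q),Q.min(0) if len(Q) else 0,Q.max(0) if len(Q) else 0)
P,uv=cloud("side",np.ones(d2.shape,bool),d2); r=np.hypot(P[:,0]-.5533,P[:,1]-.171); Q=P[(r<.045)&(P[:,2]>.012)]; print("bun side",len(Q),Q.min(0),Q.max(0),(Q.min(0)+Q.max(0))/2)
E
```

```text
10.0 [ 0.5238492  -0.01366204  0.13132941] [-0.32148736  0.13802259 -2.00237376] 0.022572377422975517
bun wrist 2774 [0.53485662 0.14757467 0.01501011] [0.5781402  0.18818304 0.04096055]
bun side 82 [0.54850675 0.14511354 0.01273416] [0.58102176 0.21219701 0.04082118] [0.56476425 0.17865528 0.02677767]
```

View pics/w7.png

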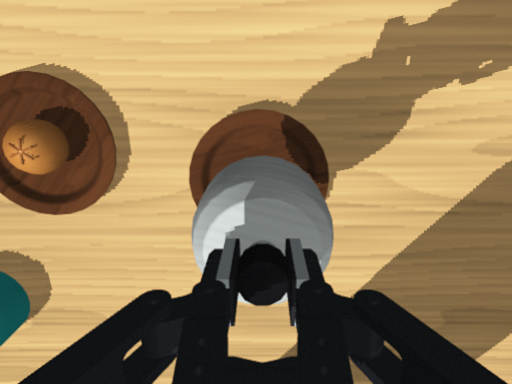

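View pics/s7.png

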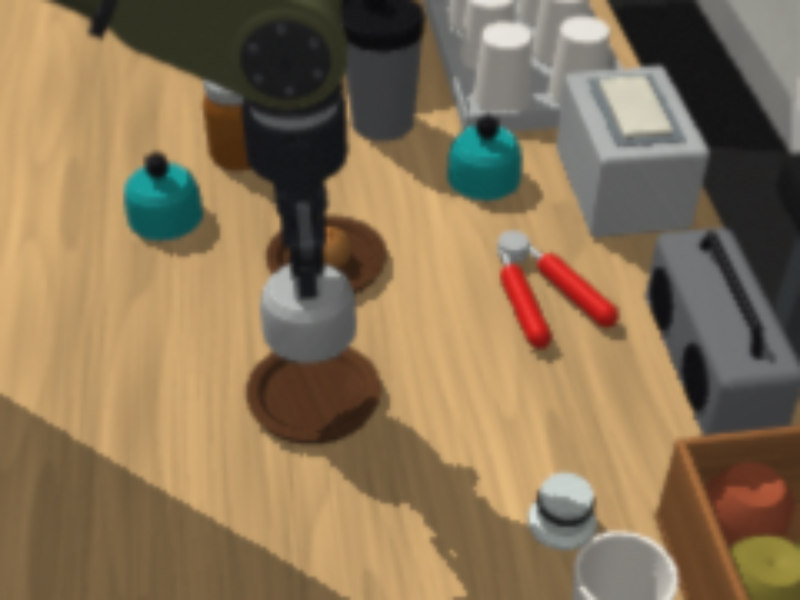

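>>> {"op": "play_rows", "data": {
  "targets": [
    [15, 0, 0, 0, 0],
    [15, 0.05, 0, 0, 0],
    [15, 0.12, 0, 0, 0],
    [15, 0.2, 0, 0, 0],
    [15, 0.26, 0, 0, 0],
    [15, 0.29, 0, 0, 0],
    [15, 0.305, 0, 0, 0],
    [15, 0.315, 0, 0, 0],
    [15, 0.322, 0, 0, 0],
    [15, 0.326, 0, 0, 0]
  ]
}}

```text
time: 11.35
position: [0.5246, -0.0114, 0.0496]
tool_rot: [0.707, 0.0, -0.707, 0.0]
ft_force: [0.0, -1.1, -2.0]
width: 0.0228
```

```bash
python3 - <<'E'
from h import *
s=env.state(); print(s["time"],s["position"],s["ft_force"],s["width"])
c=optics.calibration("wrist"); p,d=optics.read_camera("wrist"); cv2.imwrite("pics/w8.png",p[:,:,::-1])
P,uv=cloud("wrist",np.ones(d.shape,bool),d,c)
r=np.hypot(P[:,0]-.524,P[:,1]+.0115)
Q=P[(r<.07)&(P[:,2]>.0105)&(P[:,2]<.0155)]; hull=cv2.convexHull(Q[:,:2].astype(np.float32)).reshape(-1,2); print("dish",circ(hull))
for z in (.02,.025,.03,.035):
    k=P[(abs(P[:,2]-z)<.0025)&(r<.046)&(P[:,0]>.525)]; print(z,len(k),circ(k))
k=P[(r<.03)&(P[:,0]>.53)&(P[:,2]<.065)&(P[:,2]>.045)]; print("dome top z",np.median(k[:,2]), k[:,2].min(),k[:,2].max())
d=np.load("pics/w7d.npy"); c=np.load("pics/w7c.npy",allow_pickle=True).item()
P,uv=cloud("wrist",np.ones(d.shape,bool),d,c)
r=np.hypot(P[:,0]-.555,P[:,1]-.170)
for z in (.018,.021,.024,.030,.034):
    k=P[(abs(P[:,2]-z)<.0015)&(r<.03)]; print("bun",z,len(k),circ(k))
E
```

```text
11.35 [ 0.52456563 -0.01142814  0.04957712] [ 0.02293817 -1.07333526 -2.00591288] 0.02283543076126015
dish (np.float64(0.5238841018987113), np.float64(-0.011515956975242603), np.float64(0.061125481798549444))
0.02 191 (np.float64(0.5246643250864247), np.float64(-0.012161316494131713), np.float64(0.03975538266183908))
0.025 209 (np.float64(0.5246091052806597), np.float64(-0.012172983884220279), np.float64(0.03979278920167966))
0.03 229 (np.float64(0.5247358341291398), np.float64(-0.012169622358561505), np.float64(0.03969452868305789))
0.035 288 (np.float64(0.5247349083090949), np.float64(-0.012176078760222364), np.float64(0.03964682104916578))
dome top z 0.05712248423151786 0.05524225800636304 0.06498807603092435
bun 0.018 98 (np.float64(0.5560133073668924), np.float64(0.17031904933915568), np.float64(0.021908686283203825))
bun 0.021 133 (np.float64(0.5559376723524355), np.float64(0.1703993673634595), np.float64(0.02199074215734859))
bun 0.024 154 (np.float64(0.5560736351552262), np.float64(0.17015874889919053), np.float64(0.021633751763711625))
bun 0.03 302 (np.float64(0.5560326618462319), np.float64(0.17004175170926658), np.float64(0.01915599868816927))
bun 0.034 661 (np.float64(0.5560602306981518), np.float64(0.17002800894015138), np.float64(0.015842889613320244))
```

View pics/w8.png

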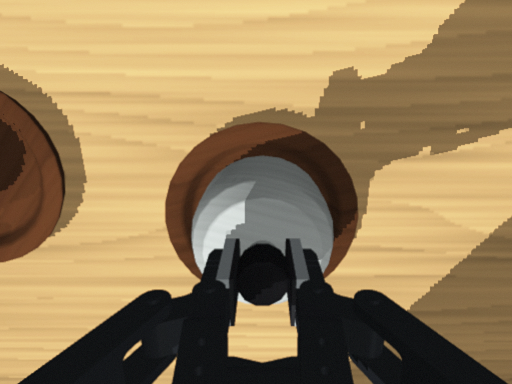

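>>> {"op": "play_rows", "data": {
  "targets": [
    [15, 0.002, 0, 0, 0],
    [15, 0.004, 0, 0, 0],
    [15, 0.004, 0, 0, 0],
    [24, 0.004, 0, 0, 0],
    [30, 0.004, 0, 0, 0],
    [45, 0.004, 0, 0, 0],
    [56, 0.004, 0, 0, 0],
    [60, -0.06, 0, 0, 0],
    [60, -0.16, 0, 0, 0],
    [60, -0.3, 0, 0, 0]
  ]
}}

```text
time: 12.65
position: [0.5242, -0.0114, 0.1259]
tool_rot: [-0.707, -0.0, 0.707, -0.0]
ft_force: [1.0, -0.5, -0.3]
width: 0.0601
```

```bash
python3 - <<'E'
from h import *
s=env.state(); print(s["time"],s["position"],s["ft_force"],s["width"])
c=optics.calibration("wrist"); p,d=optics.read_camera("wrist"); cv2.imwrite("pics/w9.png",p[:,:,::-1])
P,uv=cloud("wrist",np.ones(d.shape,bool),d,c)
r=np.hypot(P[:,0]-.524,P[:,1]+.0115)
for z in (.02,.025,.03,.035):
    k=P[(abs(P[:,2]-z)<.0025)&(r<.046)&(P[:,0]>.525)]; print(z,len(k),circ(k))
k=P[(r<.028)&(P[:,0]>.535)&(P[:,2]<.06)&(P[:,2]>.045)]; print("dome top z",np.median(k[:,2]), k[:,2].min(),k[:,2].max())
E
```

```text
12.65 [ 0.52420855 -0.01143893  0.12586629] [ 1.02885497 -0.54325785 -0.31294474] 0.060126897164049724
0.02 74 (np.float64(0.5245738210679237), np.float64(-0.012121484177281094), np.float64(0.03981979668035796))
0.025 72 (np.float64(0.5247158014385253), np.float64(-0.012189074207464734), np.float64(0.03970714592074182))
0.03 82 (np.float64(0.524743061141318), np.float64(-0.01216133649907214), np.float64(0.03966386126990444))
0.035 150 (np.float64(0.5246984403288121), np.float64(-0.012155486162118256), np.float64(0.03959125648438476))
dome top z 0.05615394165597637 0.053964289999905934 0.05799917825077214
```

View pics/w9.png

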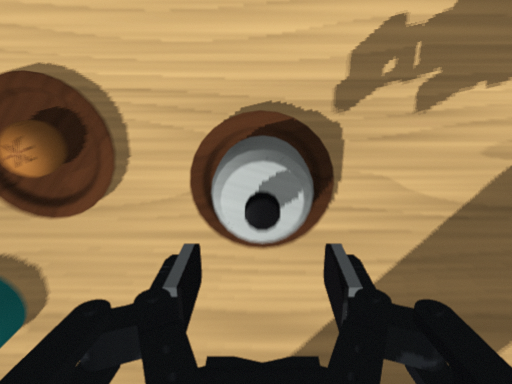

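>>> {"op": "play_rows", "data": {
  "targets": [
    [85, -0.15, 0.1, 0.03, 0],
    [85, -0.3, 0.3, 0.1, 0],
    [85, -0.36, 0.55, 0.2, 0],
    [85, -0.36, 0.8, 0.27, 0],
    [85, -0.36, 0.95, 0.3, 0],
    [85, -0.36, 1, 0.3, 0],
    [85, -0.36, 1, 0.3, 0],
    [85, -0.36, 1, 0.3, 0],
    [85, -0.36, 1, 0.3, 0],
    [85, -0.36, 1, 0.3, 0]
  ]
}}

```text
time: 13.95
position: [0.4499, -0.2609, 0.2145]
tool_rot: [0.707, 0.001, -0.707, 0.001]
ft_force: [0.5, 0.9, 0.1]
width: 0.0852
```

```bash
python3 - <<'E'
from h import *
p,d,c,s=fingers("w10"); np.save("pics/w10c.npy",c,allow_pickle=True)
print(s["time"],s["position"],s["width"])
P,uv=cloud("wrist",np.ones(d.shape,bool),d,c)
os=outline_of("wrist","tongs")
print([(o["p"],o["rect"]) for o in os])
m=(P[:,2]>.0185)&(P[:,2]<.0255)&(P[:,0]>.3)&(P[:,0]<.6)&(P[:,1]<-.2)&(P[:,1]>-.42)
Q=P[m]; print(len(Q),Q.min(0),Q.max(0)); np.save("pics/tongsQ.npy",Q)
for x0 in np.arange(.34,.57,.01):
    q=Q[abs(Q[:,0]-x0)<.0025]
    if len(q): 
        ys=np.sort(q[:,1]); g=np.argmax(np.diff(ys)) if len(ys)>1 else 0
        print(round(x0,3),len(q),"hi",ys[g+1:].min().round(4) if len(ys)>g+1 else None,ys[-1].round(4),"lo",ys[0].round(4),ys[g].round(4))
E
```

```text
finger 1 2601 tool x max -0.0239 -0.0272 y 0.0372 0.0572
finger -1 2653 tool x max -0.0237 -0.0274 y -0.06 -0.0356
13.95 [ 0.44987301 -0.26086007  0.21453091] 0.08519944854707052
[(0.6, [321.0, 134.8, 94.6, 194.7])]
1380 [ 0.37035657 -0.36480575  0.01851371] [ 0.57545526 -0.26915045  0.0245128 ]
0.37 12 hi -0.2894 -0.2825 lo -0.2907 -0.2907
0.38 64 hi -0.2846 -0.2788 lo -0.2975 -0.2858
0.39 30 hi -0.2798 -0.2763 lo -0.3038 -0.2984
0.4 29 hi -0.2774 -0.275 lo -0.3103 -0.3049
0.41 30 hi -0.275 -0.2715 lo -0.3158 -0.3112
0.42 27 hi -0.2726 -0.2703 lo -0.3186 -0.3156
0.43 22 hi -0.2735 -0.2713 lo -0.3214 -0.318
0.44 27 hi -0.2745 -0.2723 lo -0.324 -0.3203
0.45 29 hi -0.2755 -0.2723 lo -0.3263 -0.323
0.46 28 hi -0.2763 -0.2732 lo -0.3285 -0.3254
0.47 28 hi -0.2773 -0.2741 lo -0.3314 -0.3277
0.48 35 hi -0.2782 -0.2751 lo -0.3336 -0.3301
0.49 31 hi -0.2791 -0.2759 lo -0.3368 -0.333
0.5 39 hi -0.28 -0.2768 lo -0.3432 -0.3376
0.51 37 hi -0.2778 -0.2746 lo -0.3496 -0.3442
0.52 37 hi -0.2756 -0.2724 lo -0.3556 -0.3507
0.53 42 hi -0.2733 -0.2693 lo -0.3584 -0.3542
0.54 35 hi -0.2722 -0.2692 lo -0.3614 -0.3578
0.55 40 hi -0.2721 -0.2701 lo -0.3643 -0.3603
0.56 41 hi -0.2729 -0.27 lo -0.363 -0.3578
```

View pics/w10.png

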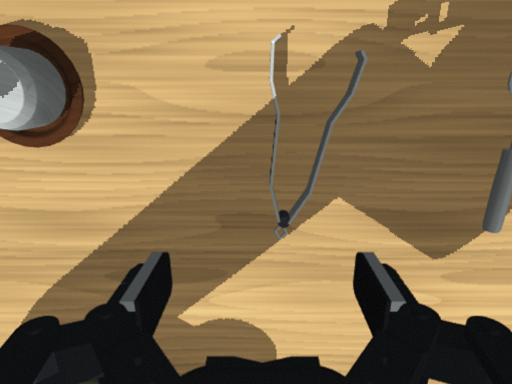

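```bash
python3 - <<'E'
from h import *
Q=np.load("pics/tongsQ.npy")
def edges(th,o):
    u=np.array([np.cos(th),np.sin(th)]); n=np.array([-u[1],u[0]])
    L=(Q[:,:2]-o)@np.c_[u,n]; return L
from scipy.optimize import minimize
def cost(v,ret=False):
    th,oy=v; L=edges(th,np.array([.46,oy])); 
    out=[]
    for s in np.arange(-.08,.10,.005):
        q=L[abs(L[:,0]-s)<.003]
        if len(q)>8:
            a=np.percentile(q[:,1],97);b=np.percentile(q[:,1],3); out.append((s,a,b))
    out=np.array(out)
    return out if ret else np.abs(out[:,1]+out[:,2]).sum()
r=minimize(cost,[-.159,-.3008],method="Nelder-Mead",options=dict(xatol=1e-5,fatol=1e-6)); print(r.x,np.degrees(r.x[0]),r.fun)
o=cost(r.x,True)
for s,a,b in o: print((s*1000).round(1),(a*1000).round(1),(b*1000).round(1),((a-b)*1000).round(1))
L=edges(r.x[0],np.array([.46,r.x[1]])); print(L[:,0].min(),L[:,0].max(), [ (L[L[:,1]>0][:,0].max()),(L[L[:,1]<0][:,0].max())])
# dark pivot
p=cv2.imread("pics/w10.png"); d=np.load("pics/w10d.npy"); c=np.load("pics/w10c.npy",allow_pickle=True).item()
m=np.zeros(d.shape,bool); m[205:226,275:292]=True; m&=(p.max(2)<60)
P,uv=cloud("wrist",m,d,c); print("pivot dark",len(P),P.mean(0),P.max(0)); u=np.array([np.cos(r.x[0]),np.sin(r.x[0])]); print((P[:,:2].mean(0)-[.46,r.x[1]])@u, (P[:,:2]-[.46,r.x[1]])@u.min() if 0 else "")
print(uv.mean(0))
E
```

```text
[-0.16566906 -0.30071923] -9.492137681613654 0.008694242864432168
-80.0 8.9 -8.9 17.9
-75.0 11.1 -11.3 22.4
-70.0 13.3 -13.7 27.0
-65.0 15.3 -15.4 30.7
-60.0 17.3 -17.7 35.0
-55.0 19.5 -19.1 38.6
-50.0 21.6 -21.5 43.1
-45.0 23.6 -23.3 46.9
-40.0 24.4 -24.4 48.8
-35.0 24.1 -24.5 48.6
-30.0 25.2 -25.1 50.3
-25.0 25.3 -25.4 50.6
-20.0 25.8 -25.6 51.5
-15.0 26.2 -25.9 52.1
-10.0 26.5 -26.6 53.1
-5.0 26.9 -26.5 53.4
0.0 27.4 -27.0 54.4
5.0 27.7 -27.5 55.2
10.0 27.8 -27.8 55.6
15.0 28.4 -28.7 57.0
20.0 28.5 -28.8 57.4
25.0 29.5 -29.0 58.5
30.0 29.6 -29.5 59.1
35.0 30.3 -29.6 59.9
40.0 32.2 -32.2 64.4
45.0 34.2 -34.2 68.5
50.0 36.2 -36.4 72.6
55.0 38.2 -38.8 77.0
60.0 40.9 -40.8 81.6
65.0 42.7 -42.8 85.5
70.0 43.9 -43.9 87.8
75.0 44.6 -44.2 88.8
80.0 44.6 -45.0 89.6
85.0 45.5 -45.6 91.1
90.0 46.5 -46.4 92.9
95.0 47.3 -46.9 94.2
-0.09064897042669419 0.11061078146118832 [np.float64(0.11021598059778903), np.float64(0.11061078146118832)]
pivot dark 141 [ 0.38026243 -0.2867989   0.01784155] [ 0.38533896 -0.28009276  0.02383992]
-0.08094145416358187 
[283.64539007 217.80851064]
```

>>> {"op": "play_rows", "data": {
  "targets": [
    [85, 0.05, 0.05, -0.02, 0.02],
    [85, 0.15, 0.12, -0.04, 0.04],
    [85, 0.3, 0.16, -0.046, 0.0528],
    [85, 0.45, 0.16, -0.046, 0.0528],
    [85, 0.58, 0.16, -0.046, 0.0528],
    [85, 0.68, 0.16, -0.046, 0.0528],
    [85, 0.74, 0.16, -0.046, 0.0528],
    [85, 0.74, 0.16, -0.046, 0.0528],
    [85, 0.74, 0.16, -0.046, 0.0528],
    [85, 0.74, 0.16, -0.046, 0.0528]
  ]
}}

```text
time: 15.3
position: [0.4615, -0.3018, 0.0304]
tool_rot: [0.705, -0.059, -0.704, -0.058]
ft_force: [-0.3, 0.6, 0.9]
width: 0.0848
```

```bash
python3 - <<'E'
from h import *
p,d,c,s=fingers("w11"); print(s["time"],s["position"],s["width"],R(s).round(4).tolist(),s["ft_force"])
P,uv=cloud("wrist",np.ones(d.shape,bool),d,c); L=(P-s["position"])@R(s)
m=(P[:,2]>.018)&(P[:,2]<.026)
for z in (-.11,-.10,-.09,-.08,-.07,-.06,-.05,-.04,-.03,-.02,-.01,0,.01):
    q=L[m&(abs(L[:,2]-z)<.002)&(abs(L[:,1])<.06)]
    if len(q): print(z,len(q),q[:,1].min().round(4),q[:,1].max().round(4),"mid",((q[:,1].min()+q[:,1].max())/2).round(4))
q=L[m&(abs(L[:,1])<.06)]; print(q[:,2].min())
E
```

```text
finger 1 2638 tool x max 0.0198 -0.0248 y 0.0243 0.0571
finger -1 2684 tool x max 0.0192 -0.0129 y -0.06 -0.0259
15.3 [ 0.46153886 -0.30175751  0.03037669] 0.08479299517915752 [[0.0012, -0.1645, -0.9864], [-0.0009, -0.9864, 0.1645], [-1.0, 0.0007, -0.0013]] [-0.3377287   0.56406628  0.94732709]
-0.11 22 -0.0431 0.0417 mid -0.0007
-0.1 189 -0.049 0.0476 mid -0.0007
-0.09 160 -0.0477 0.0461 mid -0.0008
-0.08 157 -0.0465 0.0448 mid -0.0008
-0.07 142 -0.0453 0.0435 mid -0.0009
-0.06 152 -0.0425 0.041 mid -0.0008
-0.05 141 -0.0383 0.0367 mid -0.0008
-0.04 137 -0.0347 0.0327 mid -0.001
-0.03 106 -0.0307 0.0291 mid -0.0008
-0.02 102 -0.0298 0.0282 mid -0.0008
-0.01 91 -0.0292 0.0275 mid -0.0008
0 93 -0.0287 0.0265 mid -0.0011
0.01 84 -0.0275 0.0258 mid -0.0008
-0.10910401040361306
```

View pics/w11.png

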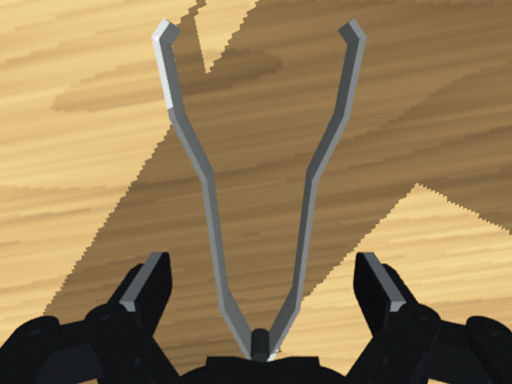

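>>> {"op": "play_rows", "data": {
  "targets": [
    [85, 0.05, -0.003, 0, 0],
    [85, 0.12, -0.003, 0, 0],
    [85, 0.155, -0.003, 0, 0],
    [85, 0.158, -0.003, 0, 0],
    [70, 0.158, -0.003, 0, 0],
    [60, 0.158, -0.003, 0, 0],
    [52, 0.158, -0.003, 0, 0],
    [48, 0.158, -0.003, 0, 0],
    [48, 0.158, -0.003, 0, 0],
    [48, 0.158, -0.003, 0, 0]
  ],
  "newtons": 40
}}

```text
time: 16.6
position: [0.462, -0.3013, -0.0089]
tool_rot: [0.705, -0.059, -0.704, -0.058]
ft_force: [0.5, 0.9, 7.1]
width: 0.0479
```

```bash
python3 - <<'E'
from h import *
s=env.state(); print(s["time"],s["position"],s["width"],s["ft_force"])
p,d=optics.read_camera("side"); cv2.imwrite("pics/s12.png",cv2.resize(p[200:335,120:300,::-1],(800,600)))
E
```

```text
16.6 [ 0.46200203 -0.30126027 -0.00889772] 0.04793239110675332 [0.53153982 0.87757437 7.1299257 ]
```

View pics/s12.png

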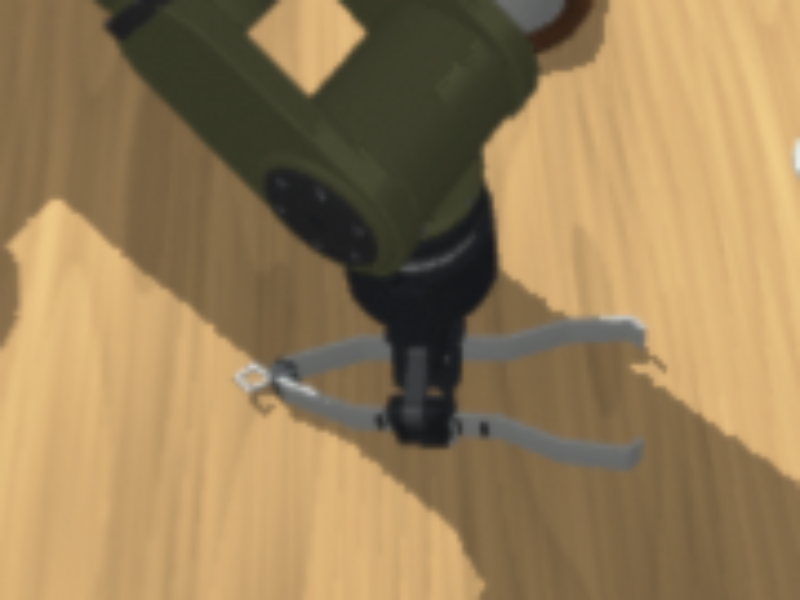

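>>> {"op": "play_rows", "data": {
  "targets": [
    [48, -0.01, 0, 0, 0],
    [48, -0.04, 0, 0, 0],
    [48, -0.1, 0, 0, 0],
    [48, -0.2, 0, 0, 0],
    [48, -0.32, 0, 0, 0],
    [48, -0.44, 0, 0, -0.01],
    [48, -0.54, 0, 0, -0.025],
    [48, -0.59, 0, 0, -0.042],
    [48, -0.6, 0, 0, -0.0528],
    [48, -0.6, 0, 0, -0.0528]
  ]
}}

```text
time: 17.9
position: [0.4611, -0.3006, 0.1399]
tool_rot: [-0.707, -0.0, 0.707, -0.0]
ft_force: [-0.4, 1.1, -1.5]
width: 0.0482
```

```bash
cat >> h.py <<'E'
def tongs(n):
    c=optics.calibration("wrist"); s=env.state(); p,d=optics.read_camera("wrist"); cv2.imwrite(f"pics/{n}.png",p[:,:,::-1])
    P,uv=cloud("wrist",np.ones(d.shape,bool),d,c); L=(P-s["position"])@R(s)
    print(s["time"],s["position"],s["width"],s["ft_force"],R(s).round(4).tolist())
    m=(abs(L[:,0]+.013)<.02)&(L[:,2]<-.015)&(abs(L[:,1])<.06)
    for z in (-.11,-.105,-.10,-.09,-.08,-.07,-.06,-.05,-.04,-.03):
        q=L[m&(abs(L[:,2]-z)<.002)]
        if len(q)>4: print(z,len(q),"y",q[:,1].min().round(4),q[:,1].max().round(4),"mid",((q[:,1].min()+q[:,1].max())/2).round(4),"top(x)",np.percentile(q[q[:,1]>0][:,0],[5,20]).round(4),np.percentile(q[q[:,1]<0][:,0],[5,20]).round(4))
    print("front",L[m][:,2].min()); return p,d,c,s,P,L
E
python3 - <<'E'
from h import *
tongs("w13")
E
```

```text
17.9 [ 0.46113341 -0.30064315  0.13992604] 0.0482142979790536 [-0.39476738  1.11552747 -1.4795339 ] [[-0.0001, 0.0005, -1.0], [0.0001, -1.0, -0.0005], [-1.0, -0.0001, 0.0001]]
-0.11 37 y -0.0326 0.0346 mid 0.001 top(x) [-0.0243 -0.0212] [-0.0281 -0.0237]
-0.105 989 y -0.0396 0.041 mid 0.0007 top(x) [-0.032  -0.0312] [-0.032  -0.0313]
-0.1 660 y -0.0393 0.0413 mid 0.001 top(x) [-0.0319 -0.0312] [-0.032  -0.0313]
-0.09 600 y -0.0383 0.0407 mid 0.0012 top(x) [-0.0317 -0.0311] [-0.0318 -0.0313]
-0.08 546 y -0.0379 0.0395 mid 0.0008 top(x) [-0.0317 -0.0311] [-0.0319 -0.0313]
-0.07 504 y -0.0367 0.0387 mid 0.001 top(x) [-0.0319 -0.031 ] [-0.0319 -0.0313]
-0.06 511 y -0.0346 0.0365 mid 0.0009 top(x) [-0.0319 -0.031 ] [-0.0318 -0.0311]
-0.05 473 y -0.0307 0.0327 mid 0.001 top(x) [-0.0317 -0.0311] [-0.0318 -0.031 ]
-0.04 444 y -0.027 0.0291 mid 0.001 top(x) [-0.0317 -0.0311] [-0.0316 -0.0309]
-0.03 293 y -0.0241 0.0257 mid 0.0008 top(x) [-0.0317 -0.0312] [-0.0319 -0.0312]
front -0.11013679997463481
```

View pics/w13.png

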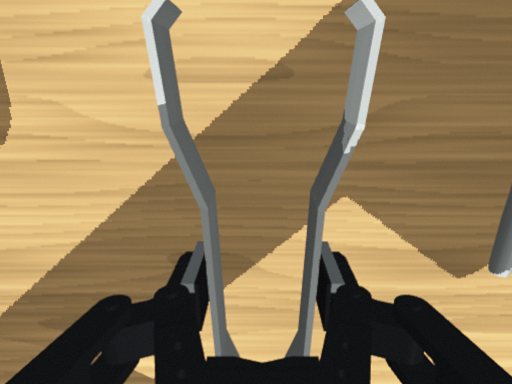

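>>> {"op": "play_rows", "data": {
  "targets": [
    [48, 0, -0.08, 0, 0],
    [48, 0, -0.22, 0, 0],
    [48, 0, -0.4, 0, 0],
    [48, 0, -0.6, 0, 0],
    [48, 0, -0.78, 0, 0],
    [48, 0, -0.9, 0, 0],
    [48, 0, -0.97, 0, 0],
    [48, 0, -1, 0, 0],
    [48, 0, -1, 0, 0],
    [48, 0, -1, 0, 0]
  ]
}}

```text
time: 19.2
position: [0.4611, -0.0514, 0.1399]
tool_rot: [-0.707, 0.0, 0.707, 0.0]
ft_force: [0.2, 0.2, -0.8]
width: 0.0479
```

```bash
python3 - <<'E'
from h import *
s=env.state(); print(s["time"],s["position"],s["width"],R(s).round(4).tolist(), R(s).T@(np.array([.469,.1712,.1411])-s["position"])/.25)
E
```

```text
19.2 [ 0.46110959 -0.05140155  0.13985446] 0.04794433776882554 [[-0.0002, -0.0002, -1.0], [-0.0, -1.0, 0.0002], [-1.0, 0.0, 0.0002]] [-0.00503    -0.89041339 -0.03135097]
```

>>> {"op": "play_rows", "data": {
  "targets": [
    [48, 0, -0.07, 0, 0],
    [48, 0, -0.2, -0.01, 0],
    [48, 0, -0.38, -0.02, 0],
    [48, 0, -0.57, -0.03, 0],
    [48, 0, -0.73, -0.032, 0],
    [48, 0, -0.84, -0.032, 0],
    [48, 0.02, -0.89, -0.032, 0],
    [48, 0.08, -0.89, -0.032, 0],
    [48, 0.14, -0.89, -0.032, 0],
    [48, 0.16, -0.89, -0.032, 0]
  ]
}}

```text
time: 20.45
position: [0.4685, 0.1708, 0.0984]
tool_rot: [-0.706, 0.0, 0.708, -0.0]
ft_force: [0.6, -0.4, -1.8]
width: 0.0484
```

```bash
python3 - <<'E'
from h import *
p,d,c,s,P,L=tongs("w15")
r=np.hypot(P[:,0]-.556,P[:,1]-.170)
for z in (.021,.024,.027,.030,.034):
    k=P[(abs(P[:,2]-z)<.0015)&(r<.03)]
    if len(k)>10: print("bun",z,len(k),circ(k))
E
```

```text
20.45 [0.46847366 0.17081701 0.0983844 ] 0.048367544568189015 [ 0.57365694 -0.40393212 -1.84908777] [[-0.0021, -0.0005, -1.0], [-0.0007, -1.0, 0.0005], [-1.0, 0.0007, 0.0021]]
-0.11 32 y -0.0321 0.0344 mid 0.0011 top(x) [-0.0265 -0.0214] [-0.0272 -0.0218]
-0.105 1002 y -0.039 0.0408 mid 0.0009 top(x) [-0.032  -0.0312] [-0.032  -0.0313]
-0.1 653 y -0.0392 0.0411 mid 0.0009 top(x) [-0.0321 -0.0312] [-0.032  -0.0312]
-0.09 593 y -0.0386 0.0404 mid 0.0009 top(x) [-0.0318 -0.0311] [-0.0319 -0.0312]
-0.08 544 y -0.0375 0.0396 mid 0.001 top(x) [-0.0319 -0.0311] [-0.0319 -0.0312]
-0.07 499 y -0.0366 0.0384 mid 0.0009 top(x) [-0.0318 -0.0311] [-0.0317 -0.0311]
-0.06 516 y -0.0342 0.0365 mid 0.0011 top(x) [-0.0316 -0.0311] [-0.0319 -0.0311]
-0.05 470 y -0.0305 0.0323 mid 0.0009 top(x) [-0.0316 -0.0309] [-0.0319 -0.031 ]
-0.04 433 y -0.027 0.0286 mid 0.0008 top(x) [-0.0317 -0.0309] [-0.0316 -0.031 ]
-0.03 294 y -0.0243 0.0258 mid 0.0007 top(x) [-0.0316 -0.0311] [-0.0319 -0.0312]
front -0.10978189343129668
bun 0.024 70 (np.float64(0.5559055267310846), np.float64(0.1700221240802674), np.float64(0.021714873510764305))
bun 0.027 425 (np.float64(0.5559233482005341), np.float64(0.1699982885751757), np.float64(0.020898043657301628))
bun 0.03 389 (np.float64(0.5559166084837103), np.float64(0.17001095900955593), np.float64(0.019389134361010626))
bun 0.034 1138 (np.float64(0.5558835174842232), np.float64(0.17003323442267898), np.float64(0.01580029597278113))
```

View pics/w15.png

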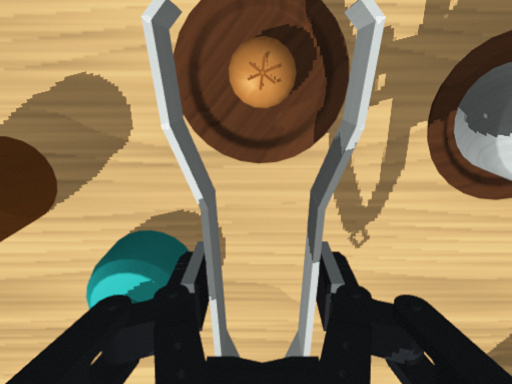

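>>> {"op": "play_rows", "data": {
  "targets": [
    [48, 0.03, 0, 0, 0],
    [48, 0.1, 0, 0, 0],
    [48, 0.18, 0, 0, 0],
    [48, 0.25, 0, 0, 0],
    [48, 0.3, 0, 0, 0],
    [48, 0.33, 0, 0, 0],
    [48, 0.35, 0, 0, 0],
    [48, 0.36, 0, 0, 0],
    [48, 0.36, 0, 0, 0],
    [48, 0.36, 0, 0, 0]
  ]
}}

```text
time: 21.75
position: [0.4691, 0.1718, 0.0102]
tool_rot: [0.707, 0.0, -0.707, 0.0]
ft_force: [0.3, -0.4, -0.5]
width: 0.0482
```

```bash
python3 - <<'E'
from h import *
p,d,c,s,P,L=tongs("w16")
r=np.hypot(P[:,0]-.5533,P[:,1]-.171)
print(s["joint_pos"])
E
```

```text
21.75 [0.46912765 0.17182694 0.01022745] 0.048221585248391416 [ 0.32041832 -0.41148828 -0.50236402] [[0.0005, 0.0007, -1.0], [0.0001, -1.0, -0.0007], [-1.0, -0.0001, -0.0005]]
-0.11 1708 y -0.0552 0.0568 mid 0.0008 top(x) [-0.0043 -0.0025] [-0.0039 -0.0023]
-0.105 2986 y -0.0579 0.0586 mid 0.0004 top(x) [-0.0314 -0.0242] [-0.0315 -0.0248]
-0.1 3027 y -0.0588 0.0596 mid 0.0004 top(x) [-0.0312 -0.0255] [-0.0312 -0.0249]
-0.09 3084 y -0.06 0.06 mid 0.0 top(x) [-0.031  -0.0286] [-0.0308 -0.028 ]
-0.08 2776 y -0.0598 0.0599 mid 0.0 top(x) [-0.0309 -0.028 ] [-0.031  -0.0272]
-0.07 2392 y -0.0588 0.0599 mid 0.0006 top(x) [-0.031  -0.0234] [-0.0311 -0.023 ]
-0.06 2192 y -0.0559 0.0575 mid 0.0008 top(x) [-0.0309 -0.015 ] [-0.0311 -0.0158]
-0.05 1832 y -0.0505 0.0516 mid 0.0005 top(x) [-0.031 -0.017] [-0.0309 -0.0177]
-0.04 1616 y -0.0423 0.0446 mid 0.0011 top(x) [-0.031  -0.0183] [-0.0311 -0.0196]
-0.03 1004 y -0.024 0.0257 mid 0.0008 top(x) [-0.0311 -0.0212] [-0.0311 -0.0226]
front -0.11520518573689742
[2.77764805e-01 4.84300724e-01 1.83326486e+00 1.58942338e-05
 8.23523922e-01 1.84789479e+00]
```

View pics/w16.png

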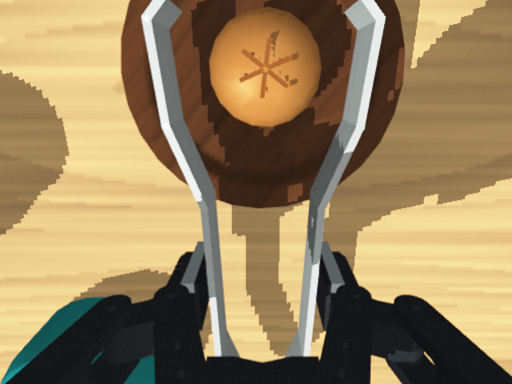

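>>> {"op": "play_rows", "data": {
  "targets": [
    [48, 0.006, 0.003, 0, 0],
    [48, 0.013, 0.003, 0, 0],
    [46, 0.013, 0.003, 0, 0],
    [43, 0.013, 0.003, 0, 0],
    [40, 0.013, 0.003, 0, 0],
    [37, 0.013, 0.003, 0, 0],
    [34, 0.013, 0.003, 0, 0],
    [31, 0.013, 0.003, 0, 0],
    [29, 0.013, 0.003, 0, 0],
    [28, 0.013, 0.003, 0, 0]
  ],
  "newtons": 32
}}

```text
time: 23.05
position: [0.4689, 0.171, 0.0067]
tool_rot: [-0.707, -0.0, 0.707, -0.0]
ft_force: [-1.1, 0.7, -0.4]
width: 0.0337
```

```bash
python3 - <<'E'
from h import *
s=env.state(); print(s["time"],s["position"],s["width"],s["ft_force"],s["ft_torque"])
c=optics.calibration("wrist");p,d=optics.read_camera("wrist"); cv2.imwrite("pics/w17.png",p[:,:,::-1])
E
```

```text
23.05 [0.46892834 0.17100803 0.00666366] 0.0337414426278362 [-1.13640522  0.74650248 -0.39192458] [ 0.0770283   0.03198019 -0.03532804]
```

View pics/w17.png

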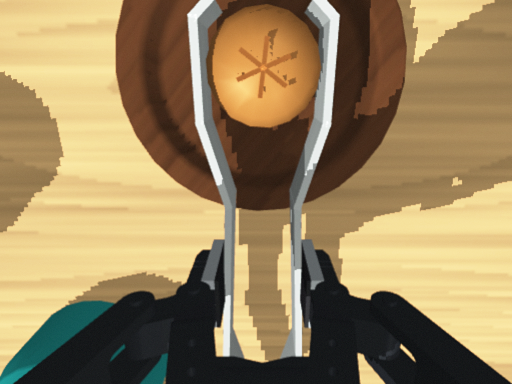

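>>> {"op": "play_rows", "data": {
  "targets": [
    [28, -0.005, 0, 0, 0],
    [28, -0.02, 0, 0, 0],
    [28, -0.05, 0, 0, 0],
    [28, -0.1, 0, 0, 0],
    [28, -0.17, 0, 0, 0],
    [28, -0.25, 0, 0, 0],
    [28, -0.33, 0, 0, 0],
    [28, -0.39, 0, 0, 0],
    [28, -0.42, 0, 0, 0],
    [28, -0.43, 0, 0, 0]
  ]
}}

```text
time: 24.35
position: [0.469, 0.171, 0.1144]
tool_rot: [0.707, 0.0, -0.707, 0.0]
ft_force: [-0.3, -0.2, -1.4]
width: 0.0335
```

```bash
python3 - <<'E'
from h import *
s=env.state(); print(s["time"],s["position"],s["width"],s["ft_force"],s["ft_torque"])
c=optics.calibration("wrist");p,d=optics.read_camera("wrist"); cv2.imwrite("pics/w18.png",p[:,:,::-1])
E
```

```text
24.35 [0.46895814 0.17102265 0.11441069] 0.033472514885336105 [-0.32042151 -0.20637184 -1.41448859] [-0.07282559  0.01634711  0.05316206]
```

View pics/w18.png

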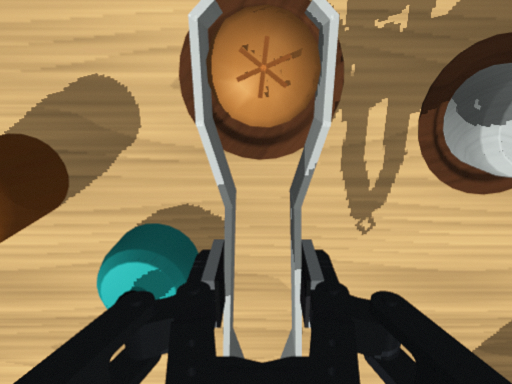

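The bun rises with the tongs. I'll go higher and settle.

>>> {"op": "play_rows", "data": {
  "targets": [
    [28, -0.03, 0, 0, 0],
    [28, -0.08, 0, 0, 0],
    [28, -0.15, 0, 0, 0],
    [28, -0.22, 0, 0, 0],
    [28, -0.27, 0, 0, 0],
    [28, -0.29, 0, 0, 0],
    [28, -0.3, 0, 0, 0],
    [28, -0.3, 0, 0, 0],
    [28, -0.3, 0, 0, 0],
    [28, -0.3, 0, 0, 0]
  ]
}}

```text
time: 25.65
position: [0.4689, 0.171, 0.1889]
tool_rot: [-0.707, -0.0, 0.707, -0.0]
ft_force: [-0.1, -0.4, -0.6]
width: 0.0338
```

>>> {"op": "play_rows", "data": {
  "targets": [
    [28, 0, 0, 0, 0],
    [28, 0, 0, 0, 0],
    [28, 0, 0, 0, 0],
    [28, 0, 0, 0, 0],
    [28, 0, 0, 0, 0],
    [28, 0, 0, 0, 0],
    [28, 0, 0, 0, 0],
    [28, 0, 0, 0, 0],
    [28, 0, 0, 0, 0],
    [28, 0, 0, 0, 0]
  ]
}}

```text
time: 26.9
position: [0.469, 0.171, 0.1892]
tool_rot: [-0.707, -0.0, 0.707, -0.0]
ft_force: [-0.5, -0.0, -1.2]
width: 0.0334
```

```bash
python3 - <<'E'
from h import *
s=env.state(); print(s["time"],s["position"],s["width"],s["ft_force"],abs(s["joint_vel"]).max())
c=optics.calibration("wrist");p,d=optics.read_camera("wrist"); cv2.imwrite("pics/w19.png",p[:,:,::-1])
P,uv=cloud("wrist",np.ones(d.shape,bool),d,c); r=np.hypot(P[:,0]-.556,P[:,1]-.17)
q=P[(r<.012)&(P[:,2]>.1)]; print("bun top z",q[:,2].max(),len(q))
p,d=optics.read_camera("side"); cv2.imwrite("pics/s19.png",cv2.resize(p[60:240,140:380,::-1],(800,600)))
p,d=optics.read_camera("top"); cv2.imwrite("pics/t19.png",p[:,:,::-1])
P,uv=cloud("side",np.ones(d.shape,bool),d)
E
```

```text
26.9 [0.46896137 0.17100075 0.18917567] 0.033361447462335 [-0.476571   -0.02553417 -1.21222392] 0.0012608614616505943
bun top z 0.22358032898079197 3900
```

View pics/w19.png

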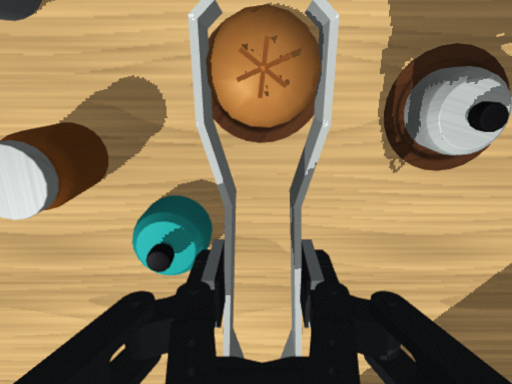

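View pics/s19.png

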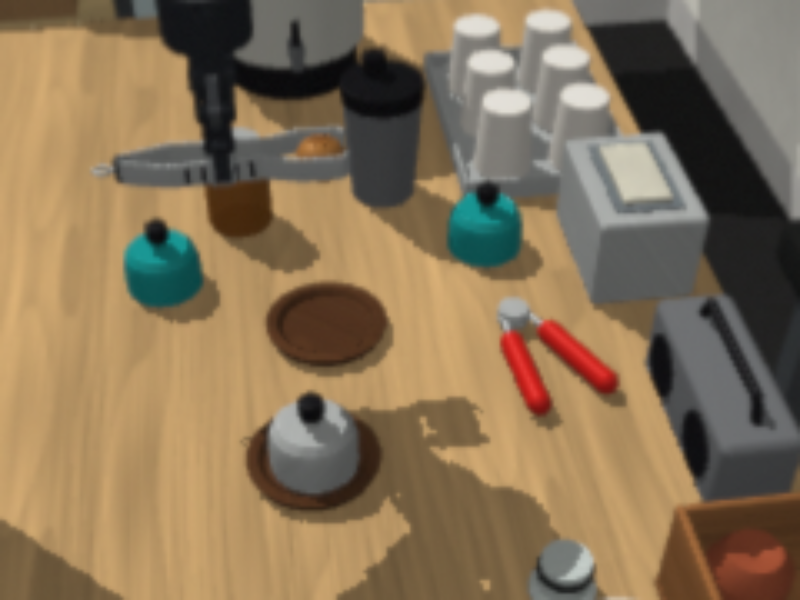

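View pics/t19.png

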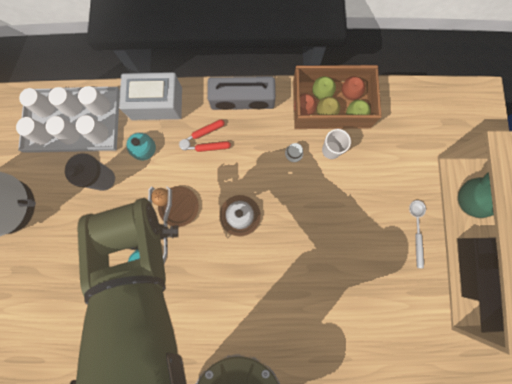

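```bash
python3 - <<'E'
from rig import env
print(env.sign_off()); s=env.state(); print(s["time"],s["position"],s["width"])
E
```

```text
the job is handed in; nothing more can be done
None
the job is handed in; nothing more can be done
```

The job is done and handed in at about 27 s, well inside the 59 s limit. The cover stands in the empty dish and the arm is holding the bun up in the tongs.

- **Cover:** it stands rim down in the empty dish's well, about 1 mm off centre. The dome's top measured 56 mm above the table, which is where it should be with the rim on the well floor.
- **Bun:** it is held in the tongs straight above its own dish. Its top measured 224 mm, so its underside is about 190 mm above the table. The finger opening is 33.4 mm, close to the 34 mm expected with the jaws on the bun, and the arm was still. The robot's fingers never touched it.
- **Other things:** in the last top, side and wrist pictures everything else stands where it was and nothing touches the tongs or the bun.

**What disagreed:**
- **Fingertips:** they stand about 12 mm behind the reported TCP when nearly shut, not 17 mm ahead of it as described. My first grip on the knob therefore closed on empty air above it and touched nothing. I measured the offset with the wrist camera and corrected every later height for it.
- **Tongs:** closing on them on the table showed a brief 7 N upward force, far below the limits.

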